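# Gauge the right bottle stopper

## Robot

A 6-joint arm with a two-finger parallel gripper is mounted at the origin on the work surface. World frame = base frame: x ahead of the robot, y to its left, z up, the work surface at z = 0. Lengths are in m, angles in rad, forces in N, time in s.
With the tool pointing down it reaches from about 0.275 to 0.725 m from the base axis. Payload 5.6 kg.
Tool frame: the origin (TCP) lies midway between the tips of the shut fingers; the grasp point (between the pads) lies 19 mm behind it; x points along the fingers, z is the direction in which the jaws open and shut, and the axes are right-handed (so a half turn about x gives the same grasp; the last joint's range is limited). The gripper opens to 85 mm and grips with 20 to 120 N. Pads are 22 mm wide; open, the fingers measure 114 mm over their backs; the gripper's body (76 mm by 85 mm) begins 54 mm behind the grasp point. The pads swing forward as they close: fully open they stand 13 mm farther back than shut.
Start: joints at [1.586, 0.255, 0.108, 0, -1.424, -0.285], TCP at [0.147, 0.53, 0.231] pointing down, gripper open.
Joint ranges: [-2.95, 2.95], [-1.21, 1.97], [-1.09, 1.5], [-2.87, 1.71], [-2.94, -0.07], [-3.05, 3.05]. Speed limits (rad/s): [2.57, 2.57, 3.14, 3.14, 3.14, 3.14].

## Interface

Orientations are given as [roll, pitch, yaw] about the fixed x, y, z axes, in that order (R = Rz(yaw) Ry(pitch) Rx(roll)).
In Python, from bench import status, imaging, job gives the robot as it stands. The module is installed in compiled form; this text tells all that it offers.
- The arm moves only by the shell command python3 -m creep 'ROWS' [FORCE]. ROWS is JSON, a list of rows, each an object with "gripper": the opening in per cent of the stroke, from 0 (shut) to 100 (fully open); "dp": the shift along the tool's x, y, z in m, a list of three; "rotation": the turn, a rotation vector about the tool's x, y, z in degrees, a list of three. In form: [{"gripper": gripper, "dp": [dx, dy, dz], "rotation": [rx, ry, rz]}, ...]. A call has 1 to 8 rows; each row shifts and turns the commanded pose from where the row before left it, along the tool's axes as they then stand; what a row does not reach is not made up. A row lasts 1/10 s, in which the tool goes at most 50 mm and 8.59 degrees, less where a joint would pass 70% of its speed; a pose out of reach is approached as far as the arm can. A call with a gripper value outside its range is refused whole. The fingers move at their own pace and stop on an object; FORCE is the grip in N (left out, the last holds). Time passes only in rows, so rows that do not move let the fingers close. It gives the time, the measured TCP pose, the force and the opening at its end, in the units of the state.
- status.sense(): the state, without advancing time (a new reading comes with each control period).
- imaging.read_camera(name): name is "side" or "top"; returns the picture (480x640x3 uint8, red, green, blue); there is no depth.
- imaging.camera_model(name): a dict with "fx", "fy", "cx", "cy" (pixels), "rvec" (rotation vector, rad) and "tvec" (3), from world to camera coordinates, as OpenCV has them. Camera axes: x right, y down, z forward; pixel columns grow to the right and rows downward; lengths in m; the calibration is good to about 2 mm. A picture is of the moment at which its call begins. camera_model takes no time and is no camera call.
- job.close_job(): hands the job in, once; it reports no verdict.
The state is a dict: "time_s": time; "joint_pos": joint angles; "qd": joint speeds; "joint_efforts": joint torques, N m; "position": TCP position; "tcp_rot": TCP orientation; "contact_force": force on the tool from outside, world axes, zero at the start; "wrist_torque": the same for the moment, N m; "width": opening from 0.0 (shut) to 1.0 (fully open).
Only numpy, scipy, OpenCV 4.12 (cv2) and the standard library are available. Lean on these libraries where they do the work, as an engineer would, in place of code of your own. Each camera call takes 0.05 s, during which the arm holds its last target.

## Task

Three orange bottle stoppers with equal knobs but different body widths stand on the lab bench. Pick out the one that passes between the green go jaws of the slot gauge but is stopped by the red no-go jaws below them: lower it upright into the gauge until it rests on the red jaws, then lift it out and stand it upright in the white tray beside the gauge. Leave the other two stoppers standing where they are.

Things in the scene. Friction and masses are not known exactly. Their poses are not given: they have to be found in the camera images.
- gauge: Fixed slot gauge and tray. Origin at bench level under gauge centre; x along slot, y across it to the tray, z up. Jaws 90 mm long, open ends, 96 mm overall in y. Green go jaws 48 mm apart, z 28-61 mm (top 8 mm bevelled, 64 mm wide at the mouth); red no-go jaws below, 29 mm apart, top at z 28 mm. White tray centred x=0, y=127.5 mm, outside 140 x 145 mm, wall 4 mm, floor z 12 mm, rim z 32 mm.
- stopper_a: Orange plastic stopper, body a cylinder 24 mm in diameter and 42 mm tall, with a plain knob on top, 14 mm in diameter and 30 mm tall (from 42 to 72 mm above the underside), to grip from above. Rigid, round, standing loose on the bench. Origin at the centre of its underside, z up along its axis.
- stopper_b: Orange plastic stopper, body a cylinder 40 mm in diameter and 42 mm tall, with a plain knob on top, 14 mm in diameter and 30 mm tall (from 42 to 72 mm above the underside), to grip from above. Rigid, round, standing loose on the bench. Origin at the centre of its underside, z up along its axis.
- stopper_c: Orange plastic stopper, body a cylinder 58 mm in diameter and 42 mm tall, with a plain knob on top, 14 mm in diameter and 30 mm tall (from 42 to 72 mm above the underside), to grip from above. Rigid, round, standing loose on the bench. Origin at the centre of its underside, z up along its axis.
There are look-alikes about, which are no part of the job. Leave any pink or turquoise look-alike of the stopper_b alone.

How it is judged:
On the way:
1. the 40 mm stopper is down between the go jaws, upright, and on the no-go jaws (underside within 8 mm of their top) (z of stopper_b in the frame of gauge between 0.018 and 0.036 m and y of stopper_b in the frame of gauge between -0.015 and 0.015 m and x of stopper_b in the frame of gauge between -0.04 and 0.04 m and angle between stopper_b's own z axis and vertical below 0.25 rad), for 0.2 s.
At the end, for the whole second after the job is handed in: The 40 mm stopper, after its trial in the gauge, stands upright (within 11 degrees) and at rest on the tray's floor (underside less than 10 mm above it), anywhere inside the tray; the 24 mm and 58 mm stoppers still stand upright within 30 mm of where they started (x of stopper_b in the frame of gauge between -0.06 and 0.06 m and y of stopper_b in the frame of gauge between 0.065 and 0.19 m and z of stopper_b in the frame of gauge below 0.022 m and angle between each of stopper_b, stopper_a, stopper_c's own z axis and vertical below 0.2 rad and linear speed of stopper_b below 0.02 m/s and distance of each of stopper_a, stopper_c from where it was at the start of the episode below 0.03 m); the robot touches nothing.
It fails at once if the 24 mm or the 58 mm stopper is lifted, or shifted more than 30 mm from where it stood (distance of any of stopper_a, stopper_c from where it was at the start of the episode above 0.03 m).
It also fails if it takes over 56 s, if anything falls off the work surface, if the arm or the gripper's body presses on something with over 40 N, if the wrist force passes 120 N, or if a joint passes its speed limit or range.

## Working session

There is one attempt and no reset: what is moved stays moved. The work goes in short steps, Python scripts to look and compute and a shell command to move; the robot and the scene stay as the last step left them, time stands still between calls to the robot, and variables do not carry over. Pictures are saved under pics/ and viewed, and the job is handed in when it is done.

```bash
mkdir -p pics; ls; python3 - <<'E'
from bench import status, imaging
import cv2
print(status.sense())
for n in ("top","side"):
    print(n, imaging.camera_model(n))
    cv2.imwrite(f"pics/{n}0.png", imaging.read_camera(n)[:,:,::-1])
E
```

```text
pics
{'time_s': 0.0, 'joint_pos': array([ 1.58562200e+00,  2.55766141e-01,  1.07007174e-01, -4.87645188e-04,
       -1.42388737e+00, -2.84608057e-01]), 'qd': array([-0.00060569, -0.00143719, -0.00042876, -0.00080479, -0.0014271 ,
        0.00031834]), 'joint_efforts': array([-6.42201012e-04, -3.86622548e+01,  2.37940139e+01,  5.36485389e+00,
       -6.17340702e-03, -1.94893872e-06]), 'position': array([0.14638925, 0.52965105, 0.23038477]), 'tcp_rot': array([ 0.02960622,  1.56888447, -1.81104432]), 'contact_force': array([ 0.1905079 , -0.39452204,  0.63028001]), 'wrist_torque': array([ 0.00937718, -0.02917397, -0.01482366]), 'width': 0.9992003465517377}
top {'fx': 592.8180134518074, 'fy': 592.8180134518074, 'cx': 329.1462375571022, 'cy': 237.60793455724814, 'rvec': array([ 2.15557217, -2.1480644 ,  0.12114528]), 'tvec': array([0.04708678, 0.54435647, 1.0790884 ])}
side {'fx': 518.0515164926419, 'fy': 518.0515164926419, 'cx': 314.07250790183275, 'cy': 228.28773005502276, 'rvec': array([ 0.46912181, -2.80536027,  1.04316092]), 'tvec': array([0.51319633, 0.11951023, 0.78191125])}
```

View pics/top0.png

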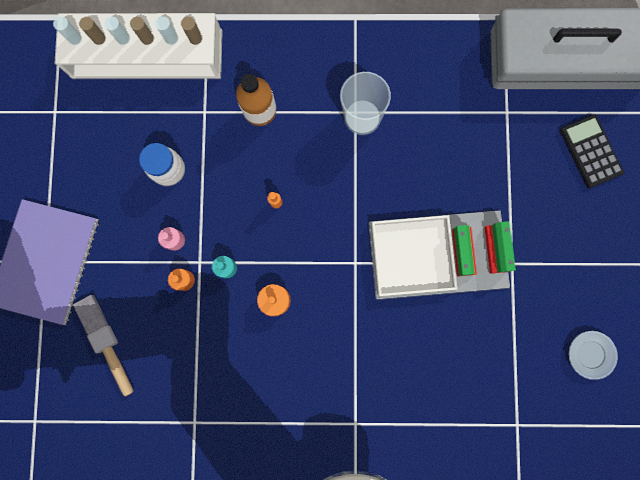

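View pics/side0.png

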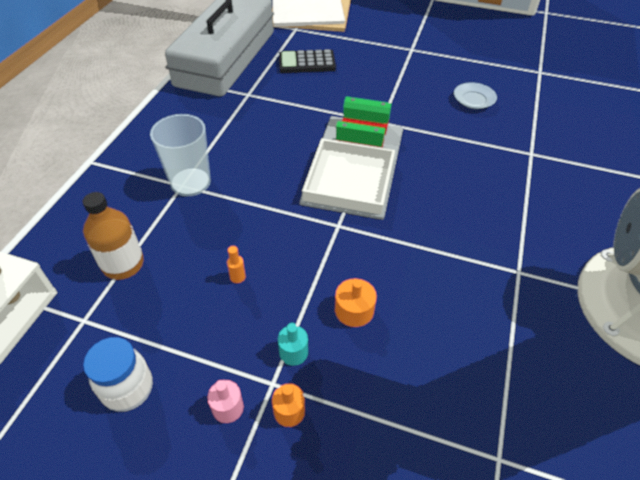

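The top view shows the 58 mm stopper at (273,300), the 24 mm at (274,200) and the 40 mm at (180,280). Pink is at (171,238), turquoise at (223,266), and the gauge and tray span (370-515, 210-298). Next I measure by colour and calibration.

```bash
cat > h.py <<'E'
import numpy as np, cv2
from scipy.spatial.transform import Rotation as Ro
from bench import status, imaging
def P(n):
    m=imaging.camera_model(n); K=np.array([[m['fx'],0,m['cx']],[0,m['fy'],m['cy']],[0,0,1]]); R=cv2.Rodrigues(m['rvec'])[0]; return K,R,np.array(m['tvec']),m
def proj(n,X):
    K,R,t,m=P(n); return cv2.projectPoints(np.atleast_2d(np.array(X,float)),m['rvec'],m['tvec'],K,None)[0].reshape(-1,2)
def back(n,uv,z):
    K,R,t,m=P(n); d=R.T@np.linalg.solve(K,np.array([uv[0],uv[1],1.])); c=-R.T@t; return c+d*(z-c[2])/d[2]
def tri(a,b):
    M=[]
    for n in("top","side"):
        K,R,t,m=P(n); M.append(K@np.c_[R,t])
    X=cv2.triangulatePoints(M[0],M[1],np.array(a,float).reshape(2,1),np.array(b,float).reshape(2,1)); return (X[:3]/X[3]).ravel()
def masks(n,im,lo,hi,amin=40):
    h=cv2.cvtColor(im,cv2.COLOR_RGB2HSV); m=cv2.inRange(h,np.array(lo),np.array(hi)); k,l,s,c=cv2.connectedComponentsWithStats(m)
    return [(s[i],c[i],l==i) for i in range(1,k) if s[i][4]>amin]
def cylpts(x,y,r):
    a=np.linspace(0,2*np.pi,48,endpoint=False); C=np.c_[np.cos(a),np.sin(a)]
    return [np.c_[x+rr*C[:,0],y+rr*C[:,1],np.full(48,z)] for rr,z in((r,0),(r,.042),(.007,.042),(.007,.072))]
def render(n,x,y,r):
    im=np.zeros((480,640),np.uint8); p=[proj(n,q) for q in cylpts(x,y,r)]
    for g in(np.r_[p[0],p[1]],np.r_[p[2],p[3]]): cv2.fillConvexPoly(im,cv2.convexHull((g*16).astype(np.int32)),1,shift=4)
    return im>0
def tool():
    s=status.sense(); R=Ro.from_euler('xyz',s['tcp_rot']).as_matrix(); return s,R
E
python3 - <<'E'
from h import *
from scipy.optimize import minimize
ims={n:cv2.imread(f"pics/{n}0.png")[:,:,::-1] for n in("top","side")}
for n in ims:
    for s,c,m in masks(n,ims[n],(5,150,120),(18,255,255)): print(n,s,c.round(1))
top={'a':(274,200),'b':(180,280),'c':(273,300)}; rad=dict(a=.012,b=.020,c=.029)
for k,uv in top.items():
    x0=back('top',uv,.03)[:2]
    ms={}
    for n in ims:
        q=proj(n,[*x0,.03])[0]
        ms[n]=min(masks(n,ims[n],(5,150,100),(18,255,255)),key=lambda t:np.hypot(*(t[1]-q)))[2]
    res={}
    for sub in(("top",),("side",),("top","side")):
        f=lambda p:sum(1-(render(n,*p,rad[k])&ms[n]).sum()/(render(n,*p,rad[k])|ms[n]).sum() for n in sub)
        r=minimize(f,x0,method='Nelder-Mead',options=dict(initial_simplex=[x0,x0+[.01,0],x0+[0,.01]],xatol=1e-4,fatol=1e-4)); res[sub]=(r.x.round(4),round(r.fun,3))
    print(k,res)
s,R=tool(); print(R.round(3)); print("tcp px",proj('top',s['position']),proj('side',s['position']))
E
```

```text
top [237  78  35  36 723] [255.8  98.4]
top [268 192  14  16 172] [274.5 199.5]
top [168 269  27  21 449] [180.9 279.2]
top [258 284  32  32 808] [273.3 299.8]
side [  84  208   47   43 1439] [107.3 229.9]
side [228 246  17  37 437] [235.3 265.5]
side [115 259  27  19 123] [130.2 271. ]
side [ 335  279   41   47 1572] [354.8 302.1]
side [ 272  384   32   43 1108] [288.3 404.7]
a {('top',): (array([0.6193, 0.1539]), np.float64(0.169)), ('side',): (array([0.6177, 0.1521]), np.float64(0.197)), ('top', 'side'): (array([0.619 , 0.1528]), np.float64(0.374))}Traceback (most recent call last):
  File "<stdin>", line 16, in <module>
    res = _minimize_neldermead(fun, x0, args, callback, bounds=bounds,
                               **options)
    fxr = func(xr)
    fx = function(np.copy(x), *(wrapper_args + args))
  File "<stdin>", line 15, in <lambda>
  File "<stdin>", line 15, in <genexpr>
  File "h.py", line 22, in render
    im=np.zeros((480,640),np.uint8); p=[proj(n,q) for q in cylpts(x,y,r)]
                                        ~~~~^^^^^
  File "h.py", line 7, in proj
    K,R,t,m=P(n); return cv2.projectPoints(np.atleast_2d(np.array(X,float)),m['rvec'],m['tvec'],K,None)[0].reshape(-1,2)
            ~^^^
  File "h.py", line 5, in P
    m=imaging.camera_model(n); K=np.array([[m['fx'],0,m['cx']],[0,m['fy'],m['cy']],[0,0,1]]); R=cv2.Rodrigues(m['rvec'])[0]; return K,R,np.array(m['tvec']),m
ValueError: time passes only in moves, steps and waits
```

```bash
python3 - <<'E'
import cv2
im=cv2.imread('pics/top0.png')[190:310,350:530]; a=cv2.resize(im,None,fx=4.4,fy=4.4,interpolation=cv2.INTER_CUBIC); cv2.imwrite('pics/gt.png',a)
im=cv2.imread('pics/side0.png')[80:230,290:420]; a=cv2.resize(im,None,fx=4,fy=4,interpolation=cv2.INTER_CUBIC); cv2.imwrite('pics/gs.png',a)
E
```

```text
(no output)
```

View pics/gt.png

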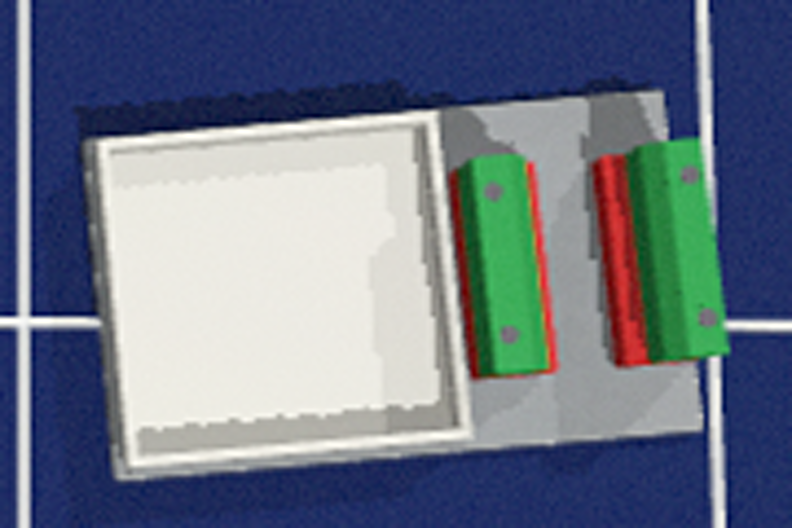

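View pics/gs.png

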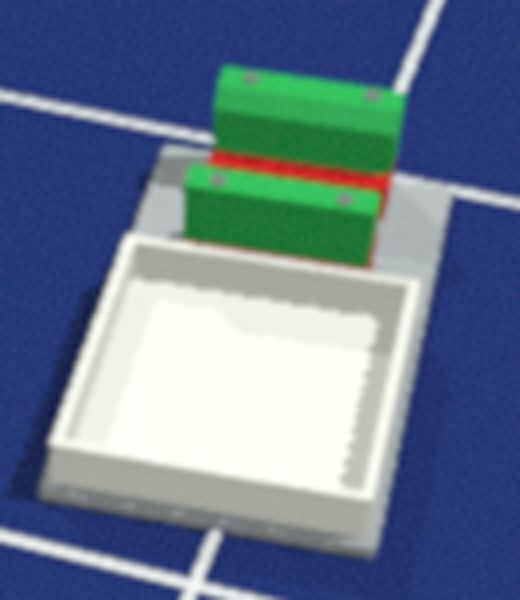

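Crops: tray rim corners in the top crop are at about (97,143), (438,112), (472,436) and (127,467). The right green jaw's outer top edge runs (703,140)-(730,353). I'm caching the camera models, then fitting the gauge pose and the stoppers.

```bash
python3 - <<'E'
import pickle
from bench import imaging
pickle.dump({n:imaging.camera_model(n) for n in("top","side")},open('cam.pkl','wb'))
E
sed -i 's/m=imaging.camera_model(n);/m=CAM[n];/; 3a import pickle; CAM=pickle.load(open("cam.pkl","rb"))' h.py
cat > fit.py <<'E'
from h import *
from scipy.optimize import minimize
rad=dict(a=.012,b=.020,c=.029)
def fit(k,uv,ims,subs=(("top",),("side",),("top","side"))):
    x0=back('top',uv,.03)[:2]; ms={}
    for n in ims:
        q=proj(n,[*x0,.03])[0]
        m=min(masks(n,ims[n],(3,140,60),(20,255,255)),key=lambda t:np.hypot(*(t[1]-q)))[2]; ms[n]=m
    res={}
    for sub in subs:
        def f(p):
            v=0
            for n in sub: r=render(n,*p,rad[k]); v+=1-(r&ms[n]).sum()/(r|ms[n]).sum()
            return v
        r=minimize(f,x0,method='Nelder-Mead',options=dict(initial_simplex=[x0,x0+[.01,0],x0+[0,.01]],xatol=1e-4,fatol=1e-4)); res[sub]=(r.x.round(4).tolist(),round(float(r.fun),3))
    return res
E
python3 - <<'E'
from fit import *
from scipy.optimize import least_squares
ims={n:cv2.imread(f"pics/{n}0.png")[:,:,::-1] for n in("top","side")}
for k,uv in {'a':(274,200),'b':(180,280),'c':(273,300)}.items(): print(k,fit(k,uv,ims))
s,R=tool(); print(R.round(3)); print("tcp px",proj('top',s['position']),proj('side',s['position']))
T=[((97,143),(70,200,32)),((438,112),(70,55,32)),((472,436),(-70,55,32)),((127,467),(-70,200,32)),((703,140),(45,-48,61)),((730,353),(-45,-48,61)),((470,157),(45,48,61)),((490,374),(-45,48,61))]
S=[((130,235),(70,55,32)),((418,285),(-70,55,32)),((372,500),(-70,200,32)),((50,445),(70,200,32)),((222,66),(45,-48,61)),((405,95),(-45,-48,61)),((187,190),(45,48,61)),((378,212),(-45,48,61))]
cv=lambda L,sc,o:(np.array([((u+.5)/sc-.5+o[0],(v+.5)/sc-.5+o[1]) for (u,v),_ in L]),np.array([x for _,x in L])/1e3)
D={'top':cv(T,4.4,(350,190)),'side':cv(S,4,(290,80))}
def w(p,X): c,s=np.cos(p[2]),np.sin(p[2]); return X@np.array([[c,s,0],[-s,c,0],[0,0,1]])+[p[0],p[1],0]
for sub in(("top",),("side",),("top","side")):
    f=lambda p:np.concatenate([(proj(n,w(p,D[n][1]))-D[n][0]).ravel() for n in sub])
    r=least_squares(f,[.4,-.25,0]); print(sub,r.x.round(4)); 
    print(r.fun.reshape(-1,2).round(1).tolist())
p=r.x; print("tray centre",w(p,np.array([[0,.1275,0]])),"slot",p)
E
```

```text
a {('top',): ([0.6193, 0.1539], 0.169), ('side',): ([0.618, 0.1523], 0.176), ('top', 'side'): ([0.618, 0.1543], 0.352)}
b {('top',): ([0.4656, 0.3282], 0.093), ('side',): ([0.4646, 0.3276], 0.078), ('top', 'side'): ([0.4657, 0.3272], 0.186)}
c {('top',): ([0.4284, 0.1529], 0.062), ('side',): ([0.4275, 0.1515], 0.073), ('top', 'side'): ([0.4284, 0.1519], 0.142)}
[[-0.     0.964 -0.267]
 [-0.002 -0.267 -0.964]
 [-1.     0.     0.002]]
tcp px [[  0.76265463 487.68938958]] [[653.58102223 748.73285445]]
('top',) [ 0.5231 -0.2367  0.0875]
[[0.2, -0.6], [-0.7, -0.0], [-0.3, 0.5], [0.3, 0.0], [-0.4, -0.3], [-0.6, 0.2], [0.3, 0.3], [1.2, -0.1]]
('side',) [ 0.5224 -0.2352  0.091 ]
[[-0.5, 0.2], [0.5, -0.7], [0.1, 0.4], [0.4, 0.1], [0.8, 0.4], [0.1, -0.3], [-0.7, -1.0], [-0.6, 0.8]]
('top', 'side') [ 0.5228 -0.2363  0.0892]
[[-0.1, -0.3], [-1.0, 0.1], [-0.4, 0.7], [0.2, 0.3], [-0.7, -0.2], [-0.8, 0.3], [0.0, 0.5], [1.0, 0.1], [-0.6, -0.3], [0.4, -1.1], [-0.2, -0.1], [0.2, -0.5], [0.8, 0.1], [0.1, -0.6], [-0.7, -1.5], [-0.7, 0.5]]
tray centre [[ 0.51146339 -0.10931539  0.        ]] slot [ 0.52282406 -0.23630825  0.08922157]
```

```bash
python3 -m creep '[{"gripper":45,"dp":[0,0.045,0.0137],"rotation":[0,0,0]},{"gripper":45,"dp":[0,0.045,0.0137],"rotation":[0,0,0]},{"gripper":45,"dp":[0,0.045,0.0137],"rotation":[0,0,0]},{"gripper":45,"dp":[0,0.045,0.0137],"rotation":[0,0,0]},{"gripper":45,"dp":[0,0.045,0.0137],"rotation":[0,0,0]},{"gripper":45,"dp":[0,0.045,0.0137],"rotation":[0,0,0]},{"gripper":45,"dp":[0,0.045,0.0137],"rotation":[0,0,0]},{"gripper":45,"dp":[0,0.045,0.0137],"rotation":[0,0,0]}]' 40
cat > go.py <<'E'
import sys
from h import *
s,R=tool(); t=np.array([float(v) for v in sys.argv[1:4]]); d=t-s['position']
print("t",round(s['time_s'],2),"pos",s['position'].round(4),"w",round(s['width'],3),"F",s['contact_force'].round(1),"tilt",np.degrees(np.arccos(-R[2,0])).round(2),"j",s['joint_pos'].round(2)); print("toolx",R[:,0].round(4),"dworld",d.round(4),"dtool",(R.T@d).round(4))
E
python3 go.py 0.4655 0.3277 0.11
```

```text
time_s: 0.9
position: [0.4655, 0.3271, 0.2309]
tcp_rot: [-0.787, 1.57, -2.627]
contact_force: [0.5, 1.4, 0.5]
width: 0.45
t 0.9 pos [0.4655 0.3271 0.2309] w 0.45 F [0.5 1.4 0.5] tilt 0.04 j [ 0.89  0.29  0.16 -0.   -1.44  0.41]
toolx [-7.e-04 -4.e-04 -1.e+00] dworld [-0.      0.0006 -0.1209] dtool [ 1.209e-01 -1.000e-04 -6.000e-04]
```

```bash
python3 -m creep '[{"gripper":45,"dp":[0.04,0,-0.0005],"rotation":[0,0,0]},{"gripper":45,"dp":[0.04,0,0],"rotation":[0,0,0]},{"gripper":45,"dp":[0.04,0,0],"rotation":[0,0,0]},{"gripper":45,"dp":[0,0,0],"rotation":[0,0,0]}]' 40
python3 go.py 0.4655 0.3277 0.047
python3 - <<'E'
from h import *
for n in("top","side"):
    im=imaging.read_camera(n)[:,:,::-1].copy()
    u,v=proj(n,[.4655,.3277,.05])[0].astype(int); x0=max(0,min(440,u-100)); y0=max(0,min(330,v-75))
    cv2.imwrite(f"pics/{n}1.png",cv2.resize(im[y0:y0+150,x0:x0+200],None,fx=3,fy=3))
E
```

```text
time_s: 1.3
position: [0.4611, 0.3258, 0.1052]
tcp_rot: [-0.587, 1.558, -2.429]
contact_force: [-0.7, -0.7, -1.0]
width: 0.448
t 1.3 pos [0.4611 0.3258 0.1052] w 0.448 F [-0.7 -0.7 -1. ] tilt 0.73 j [ 0.89  0.36 -0.07 -0.   -1.15  0.41]
toolx [-0.0097 -0.0084 -0.9999] dworld [ 0.0044  0.0019 -0.0582] dtool [ 0.0581  0.0041 -0.0036]
```

View pics/side1.png

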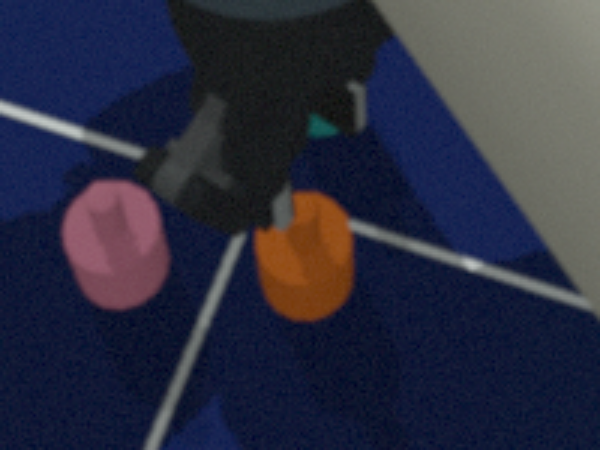

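View pics/top1.png

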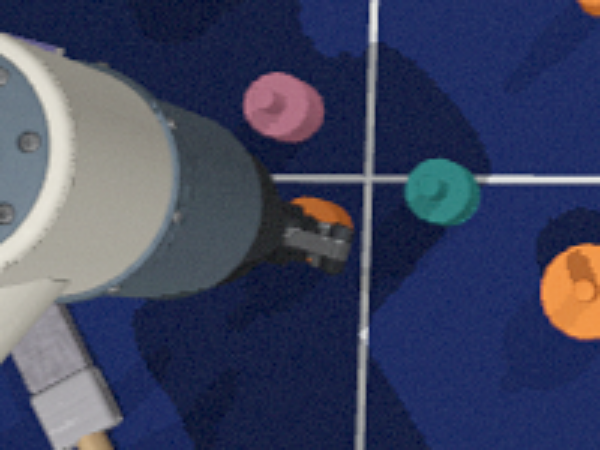

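```bash
python3 go.py 0.4655 0.3277 0.047; python3 - <<'E'
from h import *
s,R=tool()
for n in("top","side"):
    im=imaging.read_camera(n)[:,:,::-1].copy()
    u,v=proj(n,[.4655,.3277,.05])[0].astype(int); x0=max(0,min(440,u-100)); y0=max(0,min(330,v-75))
    im=cv2.resize(im[y0:y0+150,x0:x0+200],None,fx=4,fy=4)
    def d(X,c):
        q=(proj(n,X)[0]-[x0,y0]+.5)*4; cv2.circle(im,tuple(int(v) for v in q),4,c,-1)
    p=s['position']
    d(p,(0,255,255)); d(p+R[:,2]*.019-R[:,0]*.007,(255,255,0)); d(p-R[:,2]*.019-R[:,0]*.007,(255,0,255)); d([.4655,.3277,.072],(255,255,255))
    cv2.imwrite(f"pics/{n}2.png",im)
E
```

```text
t 1.4 pos [0.4647 0.3289 0.1119] w 0.446 F [0.6 0.4 0.3] tilt 0.08 j [ 0.89  0.36 -0.06  0.   -1.15  0.41]
toolx [ 1.0e-04 -1.4e-03 -1.0e+00] dworld [ 0.0008 -0.0012 -0.0649] dtool [0.0649 0.001  0.0008]
```

View pics/side2.png

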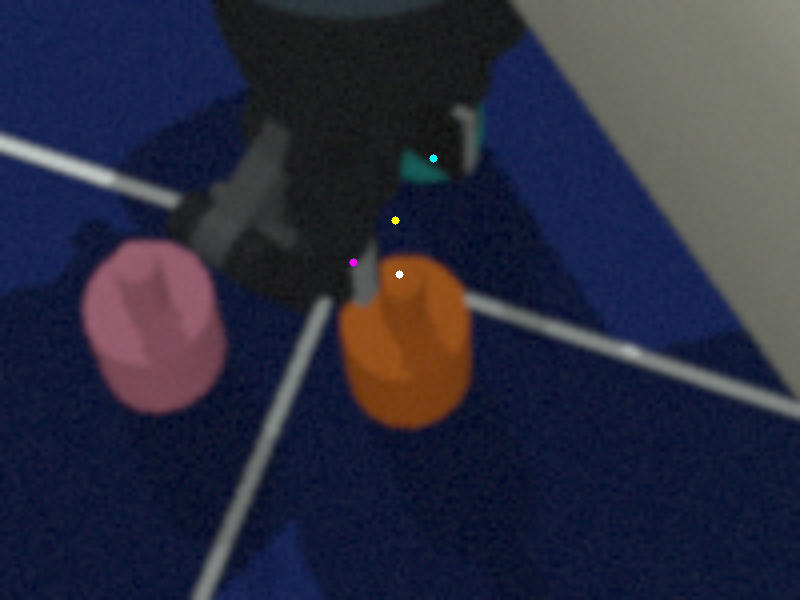

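View pics/top2.png

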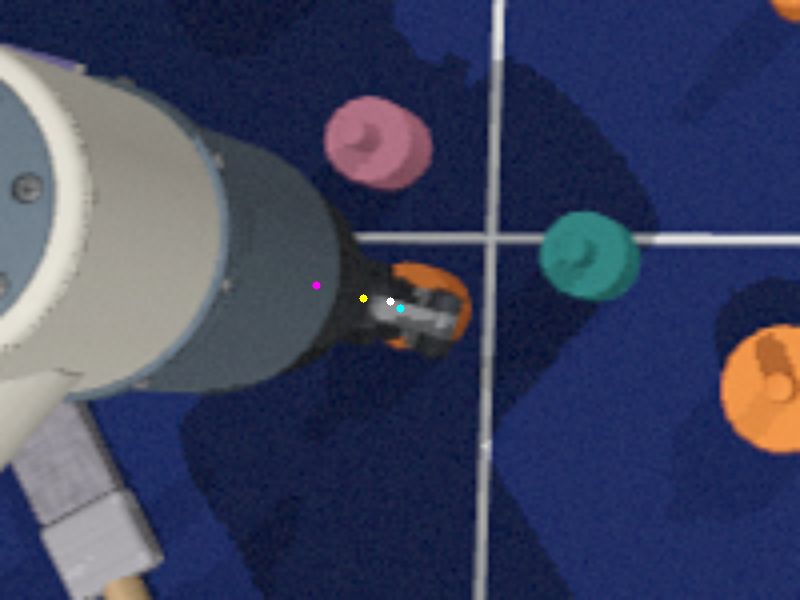

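```bash
python3 -m creep '[{"gripper":45,"dp":[0.015,0,0],"rotation":[0,0,0]},{"gripper":45,"dp":[0.015,0,0],"rotation":[0,0,0]},{"gripper":45,"dp":[0.015,0,0],"rotation":[0,0,0]},{"gripper":45,"dp":[0.008,0,0],"rotation":[0,0,0]},{"gripper":45,"dp":[0.004,0,0],"rotation":[0,0,0]},{"gripper":45,"dp":[0,0,0],"rotation":[0,0,0]},{"gripper":45,"dp":[0,0,0],"rotation":[0,0,0]}]' 40
python3 go.py 0.4655 0.3277 0.047
```

```text
time_s: 2.2
position: [0.465, 0.3295, 0.0554]
tcp_rot: [2.563, 1.569, 0.722]
contact_force: [-0.2, 0.4, -0.2]
width: 0.45
t 2.2 pos [0.465  0.3295 0.0554] w 0.45 F [-0.2  0.4 -0.2] tilt 0.11 j [ 0.89  0.41 -0.14  0.   -1.02  0.41]
toolx [ 0.0014  0.0012 -1.    ] dworld [ 0.0005 -0.0018 -0.0084] dtool [0.0084 0.001  0.0017]
```

```bash
python3 -m creep '[{"gripper":45,"dp":[0.004,0.001,0.0015],"rotation":[0,0,0]},{"gripper":45,"dp":[0.004,0,0],"rotation":[0,0,0]},{"gripper":45,"dp":[0,0,0],"rotation":[0,0,0]},{"gripper":0,"dp":[0,0,0],"rotation":[0,0,0]},{"gripper":0,"dp":[0,0,0],"rotation":[0,0,0]},{"gripper":0,"dp":[0,0,0],"rotation":[0,0,0]},{"gripper":0,"dp":[0,0,0],"rotation":[0,0,0]},{"gripper":0,"dp":[0,0,0],"rotation":[0,0,0]}]' 50
python3 go.py 0.4655 0.3277 0.17
```

```text
time_s: 3.0
position: [0.4651, 0.3273, 0.0463]
tcp_rot: [2.275, 1.571, 0.435]
contact_force: [-0.4, -0.2, 0.0]
width: 0.141
t 3.0 pos [0.4651 0.3273 0.0463] w 0.141 F [-0.4 -0.2  0. ] tilt 0.01 j [ 0.89  0.41 -0.16  0.   -1.    0.41]
toolx [ 1.e-04  0.e+00 -1.e+00] dworld [0.0004 0.0004 0.1237] dtool [-0.1237  0.0003 -0.0005]
```

```bash
python3 -m creep '[{"gripper":0,"dp":[0,0,0],"rotation":[0,0,0]},{"gripper":0,"dp":[-0.01,0,0],"rotation":[0,0,0]},{"gripper":0,"dp":[-0.025,0,0],"rotation":[0,0,0]},{"gripper":0,"dp":[-0.03,0,0],"rotation":[0,0,0]},{"gripper":0,"dp":[-0.03,0,0],"rotation":[0,0,0]},{"gripper":0,"dp":[-0.02,0,0],"rotation":[0,0,0]},{"gripper":0,"dp":[-0.01,0,0],"rotation":[0,0,0]},{"gripper":0,"dp":[0,0,0],"rotation":[0,0,0]}]'
python3 go.py 0.5228 -0.2363 0.17
python3 - <<'E'
from h import *
for n in("top","side"): cv2.imwrite(f"pics/{n}3.png",imaging.read_camera(n)[:,:,::-1])
E
```

```text
time_s: 3.8
position: [0.4655, 0.3278, 0.1729]
tcp_rot: [2.665, 1.568, 0.824]
contact_force: [-0.5, 1.2, -0.6]
width: 0.14
t 3.8 pos [0.4655 0.3278 0.1729] w 0.14 F [-0.5  1.2 -0.6] tilt 0.18 j [ 0.89  0.31  0.04  0.   -1.29  0.41]
toolx [ 0.0021  0.0023 -1.    ] dworld [ 0.0573 -0.5641 -0.0029] dtool [0.0018 0.2055 0.5284]
```

View pics/side3.png

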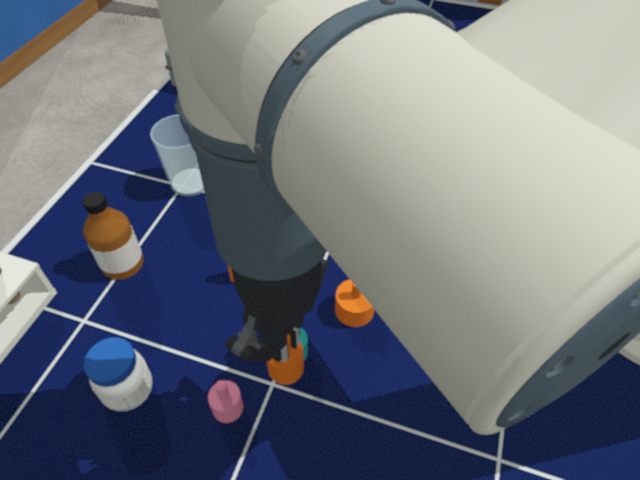

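The stopper is lifted, hanging at side (285,365) clear of the bench, with pink and turquoise undisturbed. I carry it to the gauge next.

```bash
python3 -m creep '[{"gripper":0,"dp":[0,0.0073,0.0186],"rotation":[0,0,0]},{"gripper":0,"dp":[0,0.0145,0.0373],"rotation":[0,0,0]},{"gripper":0,"dp":[0,0.0167,0.0429],"rotation":[0,0,0]},{"gripper":0,"dp":[0,0.0167,0.0429],"rotation":[0,0,0]},{"gripper":0,"dp":[0,0.0167,0.0429],"rotation":[0,0,0]},{"gripper":0,"dp":[0,0.0167,0.0429],"rotation":[0,0,0]},{"gripper":0,"dp":[0,0.0167,0.0429],"rotation":[0,0,0]},{"gripper":0,"dp":[0,0.0167,0.0429],"rotation":[0,0,0]}]'
python3 -m creep '[{"gripper":0,"dp":[0,0.0167,0.0429],"rotation":[0,0,0]},{"gripper":0,"dp":[0,0.0167,0.0429],"rotation":[0,0,0]},{"gripper":0,"dp":[0,0.0167,0.0429],"rotation":[0,0,0]},{"gripper":0,"dp":[0,0.0145,0.0373],"rotation":[0,0,0]},{"gripper":0,"dp":[0,0.0109,0.028],"rotation":[0,0,0]},{"gripper":0,"dp":[0,0.0054,0.014],"rotation":[0,0,0]},{"gripper":0,"dp":[0,0.0029,0.0075],"rotation":[0,0,0]},{"gripper":0,"dp":[0,0,0],"rotation":[0,0,0]}]'
python3 go.py 0.5228 -0.2363 0.17
```

```text
time_s: 4.7
position: [0.4979, -0.0097, 0.1702]
tcp_rot: [-1.097, 1.569, -2.938]
contact_force: [0.8, 0.3, -0.4]
width: 0.144
time_s: 5.5
position: [0.5219, -0.2375, 0.1705]
tcp_rot: [-1.589, 1.569, 2.852]
contact_force: [0.1, -0.8, -0.6]
width: 0.143
t 5.5 pos [ 0.5219 -0.2375  0.1705] w 0.143 F [ 0.1 -0.8 -0.6] tilt 0.08 j [-0.15  0.33  0.05 -0.   -1.3   1.45]
toolx [-1.4e-03  4.0e-04 -1.0e+00] dworld [ 0.0009  0.0012 -0.0005] dtool [ 0.0005  0.0005 -0.0014]
```

```bash
python3 - <<'E'
from h import *
s,R=tool()
for n in("top","side"):
    im=imaging.read_camera(n)[:,:,::-1].copy(); cv2.imwrite(f"pics/{n}4.png",im)
    u,v=proj(n,[.5228,-.2363,.1])[0].astype(int); x0=max(0,min(440,u-100)); y0=max(0,min(330,v-75))
    im=cv2.resize(im[y0:y0+150,x0:x0+200],None,fx=4,fy=4)
    p=s['position']-[0,0,.0463]; r=.02
    for q in cylpts(p[0],p[1],r):
        q=q+[0,0,p[2]]; cv2.polylines(im,[((proj(n,q)-[x0,y0]+.5)*4).astype(int)],True,(255,255,255),1)
    cv2.imwrite(f"pics/{n}4o.png",im)
E
```

```text
(no output)
```

View pics/side4o.png

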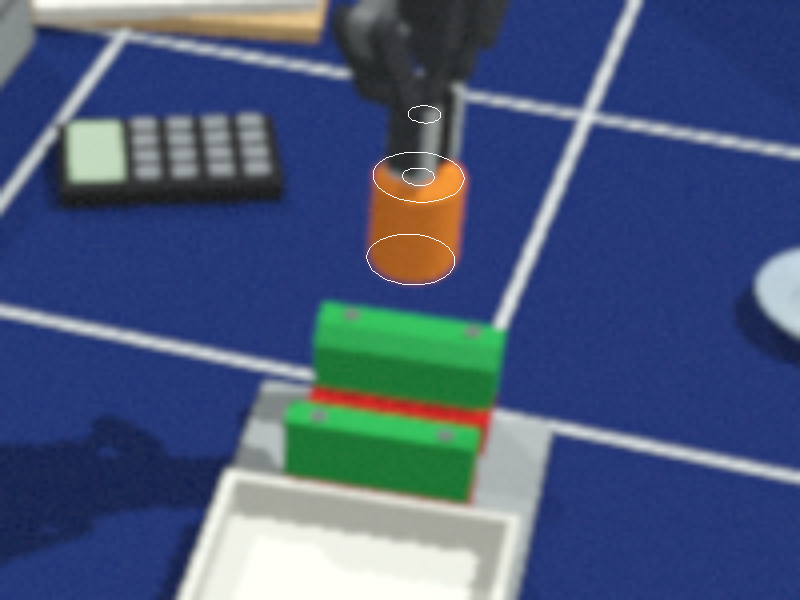

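View pics/top4o.png

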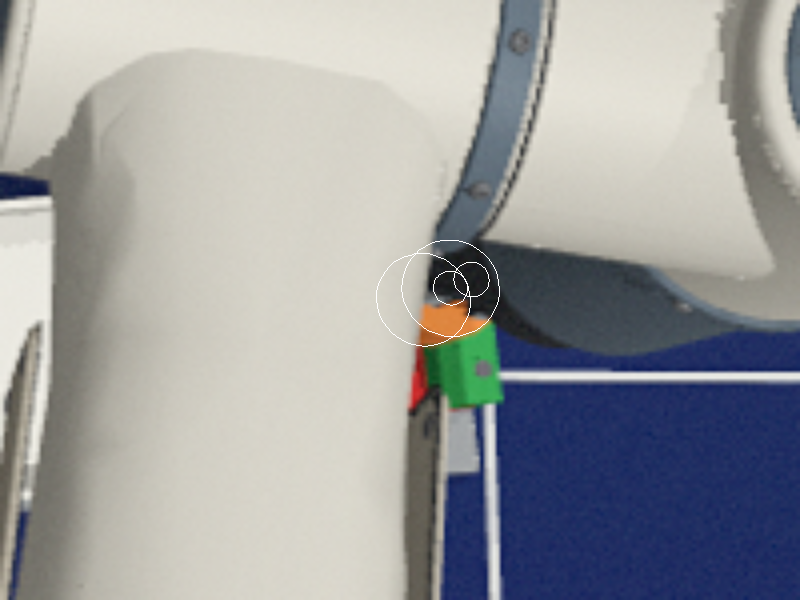

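The side view matches the predicted outline within about 1 px, so the stopper hangs where the TCP says, over the slot centre. I descend next.

```bash
python3 -m creep '[{"gripper":0,"dp":[0.015,0.0005,-0.0012],"rotation":[0,0,0]},{"gripper":0,"dp":[0.015,0,0],"rotation":[0,0,0]},{"gripper":0,"dp":[0.012,0,0],"rotation":[0,0,0]},{"gripper":0,"dp":[0.008,0,0],"rotation":[0,0,0]},{"gripper":0,"dp":[0.005,0,0],"rotation":[0,0,0]},{"gripper":0,"dp":[0,0,0],"rotation":[0,0,0]},{"gripper":0,"dp":[0,0,0],"rotation":[0,0,0]}]'
python3 go.py 0.5228 -0.2363 0.08
```

```text
time_s: 6.3
position: [0.5236, -0.2363, 0.1168]
tcp_rot: [1.369, 1.57, -0.471]
contact_force: [0.1, 0.1, 0.1]
width: 0.146
t 6.3 pos [ 0.5236 -0.2363  0.1168] w 0.146 F [0.1 0.1 0.1] tilt 0.05 j [-0.15  0.36 -0.04  0.   -1.17  1.45]
toolx [ 8.e-04 -4.e-04 -1.e+00] dworld [-0.0008 -0.     -0.0368] dtool [ 0.0368 -0.0008  0.0002]
```

```bash
python3 - <<'E'
from h import *
s,R=tool()
im=imaging.read_camera("side")[:,:,::-1].copy()
cv2.imwrite("pics/side5.png",cv2.resize(im[30:180,290:450],None,fx=4,fy=4))
E
```

```text
(no output)
```

View pics/side5.png

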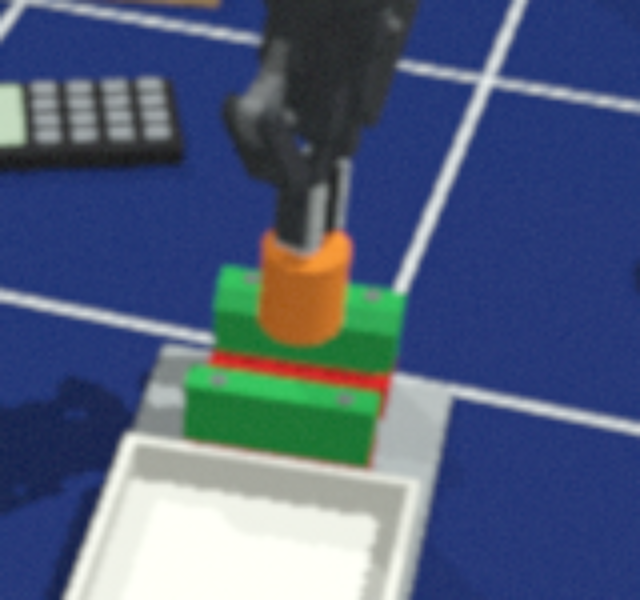

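The stopper (centre about (305,285)) sits between the two green jaws and just above the mouth, aligned. I go on into the slot with short steps.

```bash
python3 -m creep '[{"gripper":0,"dp":[0.006,0,0],"rotation":[0,0,0]},{"gripper":0,"dp":[0.006,0,0],"rotation":[0,0,0]},{"gripper":0,"dp":[0.006,0,0],"rotation":[0,0,0]},{"gripper":0,"dp":[0.005,0,0],"rotation":[0,0,0]},{"gripper":0,"dp":[0,0,0],"rotation":[0,0,0]}]'
python3 go.py 0.5228 -0.2363 0.075
```

```text
time_s: 6.85
position: [0.5226, -0.236, 0.0921]
tcp_rot: [-1.578, 1.569, 2.864]
contact_force: [0.0, -0.1, -1.2]
width: 0.144
t 6.85 pos [ 0.5226 -0.236   0.0921] w 0.144 F [ 0.  -0.1 -1.2] tilt 0.12 j [-0.15  0.38 -0.08 -0.   -1.11  1.45]
toolx [-2.e-03  6.e-04 -1.e+00] dworld [ 0.0002 -0.0003 -0.0171] dtool [0.0171 0.0003 0.0002]
```

No contact with the stopper 46 mm above the bench, well past the mouth. On to the red jaws.

```bash
python3 -m creep '[{"gripper":0,"dp":[0.005,0,0],"rotation":[0,0,0]},{"gripper":0,"dp":[0.005,0,0],"rotation":[0,0,0]},{"gripper":0,"dp":[0.003,0,0],"rotation":[0,0,0]},{"gripper":0,"dp":[0.002,0,0],"rotation":[0,0,0]},{"gripper":0,"dp":[0,0,0],"rotation":[0,0,0]}]'
python3 go.py 0.5228 -0.2363 0.075
```

```text
time_s: 7.35
position: [0.5231, -0.2362, 0.078]
tcp_rot: [-1.51, 1.57, 2.933]
contact_force: [0.4, 0.7, -0.8]
width: 0.144
t 7.35 pos [ 0.5231 -0.2362  0.078 ] w 0.144 F [ 0.4  0.7 -0.8] tilt 0.03 j [-0.15  0.39 -0.1  -0.   -1.08  1.45]
toolx [-5.e-04  1.e-04 -1.e+00] dworld [-0.0003 -0.0001 -0.003 ] dtool [ 0.003  -0.0002  0.0002]
```

```bash
python3 -m creep '[{"gripper":0,"dp":[0.0015,0,0],"rotation":[0,0,0]},{"gripper":0,"dp":[0.0015,0,0],"rotation":[0,0,0]},{"gripper":0,"dp":[0.001,0,0],"rotation":[0,0,0]},{"gripper":0,"dp":[0,0,0],"rotation":[0,0,0]},{"gripper":0,"dp":[0,0,0],"rotation":[0,0,0]}]'
python3 go.py 0.5228 -0.2363 0.0743
```

```text
time_s: 7.85
position: [0.5233, -0.2362, 0.0744]
tcp_rot: [1.664, 1.571, -0.177]
contact_force: [0.4, 1.1, -0.1]
width: 0.145
t 7.85 pos [ 0.5233 -0.2362  0.0744] w 0.145 F [ 0.4  1.1 -0.1] tilt 0.01 j [-0.15  0.4  -0.1   0.   -1.07  1.45]
toolx [ 2.e-04 -0.e+00 -1.e+00] dworld [-0.0005 -0.0001 -0.0001] dtool [ 0.0001 -0.0005  0.0002]
```

```bash
python3 -m creep '[{"gripper":0,"dp":[0.001,0,0],"rotation":[0,0,0]},{"gripper":0,"dp":[0.001,0,0],"rotation":[0,0,0]},{"gripper":0,"dp":[0,0,0],"rotation":[0,0,0]},{"gripper":0,"dp":[0,0,0],"rotation":[0,0,0]}]'
python3 go.py 0.5228 -0.2363 0.0743
python3 - <<'E'
from h import *
im=imaging.read_camera("side")[:,:,::-1].copy()
cv2.imwrite("pics/side6.png",cv2.resize(im[30:180,290:450],None,fx=4,fy=4))
E
```

```text
time_s: 8.25
position: [0.5238, -0.2364, 0.0741]
tcp_rot: [1.365, 1.569, -0.475]
contact_force: [-2.0, 1.9, 9.4]
width: 0.144
t 8.25 pos [ 0.5238 -0.2364  0.0741] w 0.144 F [-2.   1.9  9.4] tilt 0.12 j [-0.15  0.4  -0.1   0.   -1.07  1.45]
toolx [ 0.0019 -0.001  -1.    ] dworld [-0.001   0.0001  0.0002] dtool [-0.0002 -0.001   0.0002]
```

View pics/side6.png

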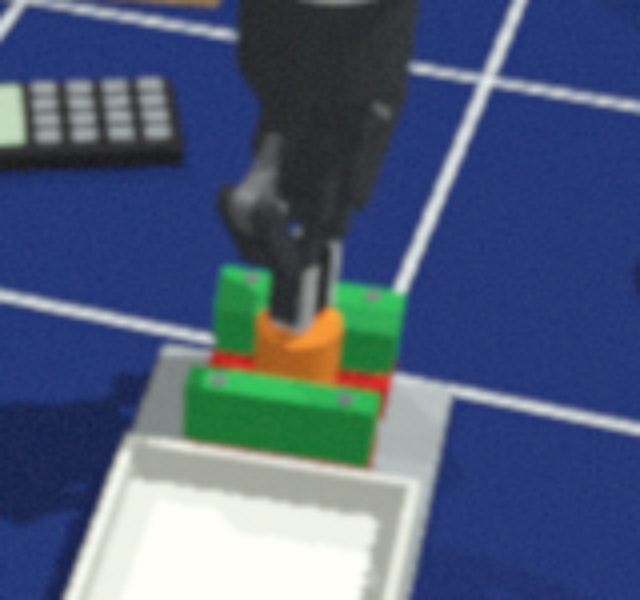

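A 9.4 N upward reaction at TCP z = 0.074 (underside ≈ 28 mm) and the picture both show it seated between the green jaws on the red ones. I hold 0.2 s more, then lift out.

```bash
python3 -m creep '[{"gripper":0,"dp":[0,0,0],"rotation":[0,0,0]},{"gripper":0,"dp":[0,0,0],"rotation":[0,0,0]},{"gripper":0,"dp":[-0.006,0,0],"rotation":[0,0,0]},{"gripper":0,"dp":[-0.012,0,0],"rotation":[0,0,0]},{"gripper":0,"dp":[-0.02,0,0],"rotation":[0,0,0]},{"gripper":0,"dp":[-0.02,0,0],"rotation":[0,0,0]},{"gripper":0,"dp":[-0.01,0,0],"rotation":[0,0,0]},{"gripper":0,"dp":[0,0,0],"rotation":[0,0,0]}]'
python3 go.py 0.5115 -0.1093 0.14
```

```text
time_s: 9.1
position: [0.5242, -0.2365, 0.1421]
tcp_rot: [1.592, 1.567, -0.249]
contact_force: [-0.8, 0.3, -1.2]
width: 0.145
t 9.1 pos [ 0.5242 -0.2365  0.1421] w 0.145 F [-0.8  0.3 -1.2] tilt 0.2 j [-0.15  0.34  0.    0.   -1.23  1.45]
toolx [ 3.4e-03 -9.0e-04 -1.0e+00] dworld [-0.0127  0.1272 -0.0021] dtool [ 0.0019 -0.0462 -0.1192]
```

```bash
python3 -m creep '[{"gripper":0,"dp":[0,-0.0046,-0.0119],"rotation":[0,0,0]},{"gripper":0,"dp":[0,-0.0092,-0.0238],"rotation":[0,0,0]},{"gripper":0,"dp":[0,-0.0116,-0.0298],"rotation":[0,0,0]},{"gripper":0,"dp":[0,-0.0092,-0.0238],"rotation":[0,0,0]},{"gripper":0,"dp":[0,-0.007,-0.018],"rotation":[0,0,0]},{"gripper":0,"dp":[0,-0.0046,-0.0119],"rotation":[0,0,0]},{"gripper":0,"dp":[0,0,0],"rotation":[0,0,0]},{"gripper":0,"dp":[0,0,0],"rotation":[0,0,0]}]'
python3 go.py 0.5115 -0.1093 0.0583
python3 - <<'E'
from h import *
im=imaging.read_camera("side")[:,:,::-1].copy()
cv2.imwrite("pics/side7.png",cv2.resize(im[50:230,270:470],None,fx=3,fy=3))
E
```

```text
time_s: 9.9
position: [0.5102, -0.109, 0.1399]
tcp_rot: [-1.123, 1.57, -2.963]
contact_force: [-0.8, 0.4, -0.8]
width: 0.14
t 9.9 pos [ 0.5102 -0.109   0.1399] w 0.14 F [-0.8  0.4 -0.8] tilt 0.05 j [ 0.09  0.25 -0.14  0.   -1.19  1.21]
toolx [-9.e-04 -2.e-04 -1.e+00] dworld [ 0.0013 -0.0003 -0.0816] dtool [ 0.0816  0.0014 -0.    ]
```

View pics/side7.png

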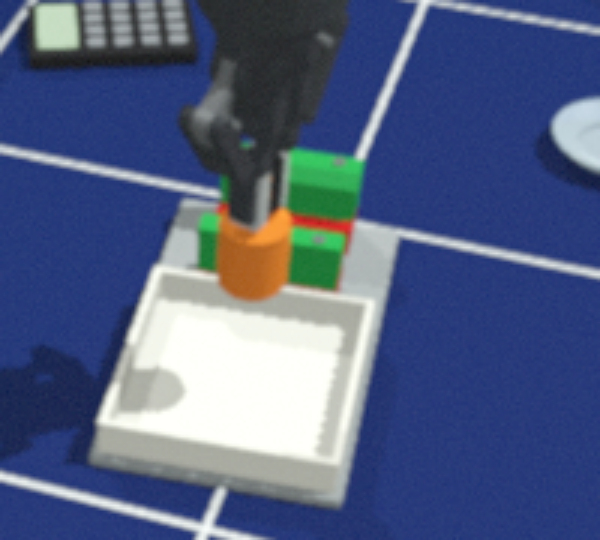

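It hangs over the tray, which in this raised view appears at (255,255). I lower it in two calls.

```bash
python3 -m creep '[{"gripper":0,"dp":[0.015,0.001,0],"rotation":[0,0,0]},{"gripper":0,"dp":[0.02,0,0],"rotation":[0,0,0]},{"gripper":0,"dp":[0.018,0,0],"rotation":[0,0,0]},{"gripper":0,"dp":[0.01,0,0],"rotation":[0,0,0]},{"gripper":0,"dp":[0.008,0,0],"rotation":[0,0,0]},{"gripper":0,"dp":[0.005,0,0],"rotation":[0,0,0]},{"gripper":0,"dp":[0,0,0],"rotation":[0,0,0]},{"gripper":0,"dp":[0,0,0],"rotation":[0,0,0]}]'
python3 go.py 0.5115 -0.1093 0.0583
```

```text
time_s: 10.75
position: [0.5119, -0.1094, 0.0648]
tcp_rot: [1.654, 1.57, -0.186]
contact_force: [0.5, 0.3, -0.4]
width: 0.141
t 10.75 pos [ 0.5119 -0.1094  0.0648] w 0.141 F [ 0.5  0.3 -0.4] tilt 0.06 j [ 0.09  0.32 -0.25  0.   -1.    1.21]
toolx [ 1.e-03 -2.e-04 -1.e+00] dworld [-0.0004  0.0001 -0.0065] dtool [ 0.0065 -0.0004  0.    ]
```

```bash
python3 -m creep '[{"gripper":0,"dp":[0.002,0,0],"rotation":[0,0,0]},{"gripper":0,"dp":[0.002,0,0],"rotation":[0,0,0]},{"gripper":0,"dp":[0.0015,0,0],"rotation":[0,0,0]},{"gripper":0,"dp":[0.001,0,0],"rotation":[0,0,0]},{"gripper":0,"dp":[0.0005,0,0],"rotation":[0,0,0]},{"gripper":0,"dp":[0,0,0],"rotation":[0,0,0]},{"gripper":0,"dp":[0,0,0],"rotation":[0,0,0]}]'
python3 go.py 0.5115 -0.1093 0.0583
```

```text
time_s: 11.45
position: [0.5117, -0.1093, 0.0583]
tcp_rot: [1.564, 1.57, -0.276]
contact_force: [-2.6, 0.7, 5.9]
width: 0.147
t 11.45 pos [ 0.5117 -0.1093  0.0583] w 0.147 F [-2.6  0.7  5.9] tilt 0.06 j [ 0.09  0.32 -0.26  0.   -0.98  1.21]
toolx [ 1.e-03 -3.e-04 -1.e+00] dworld [-0.0002  0.      0.    ] dtool [-0.     -0.0002  0.0001]
```

The 5.9 N contact at z = 0.0583 is exactly floor height for a 12 mm floor. I back off 0.5 mm, open and rise.

```bash
python3 -m creep '[{"gripper":0,"dp":[-0.0005,0,0],"rotation":[0,0,0]},{"gripper":25,"dp":[0,0,0],"rotation":[0,0,0]},{"gripper":45,"dp":[0,0,0],"rotation":[0,0,0]},{"gripper":45,"dp":[0,0,0],"rotation":[0,0,0]},{"gripper":45,"dp":[0,0,0],"rotation":[0,0,0]},{"gripper":45,"dp":[0,0,0],"rotation":[0,0,0]}]'
python3 go.py 0.5115 -0.1093 0.18
```

```text
time_s: 12.05
position: [0.5114, -0.1093, 0.0577]
tcp_rot: [-1.234, 1.571, -3.075]
contact_force: [-0.1, -0.2, 0.2]
width: 0.452
t 12.05 pos [ 0.5114 -0.1093  0.0577] w 0.452 F [-0.1 -0.2  0.2] tilt 0.01 j [ 0.09  0.32 -0.26 -0.   -0.98  1.21]
toolx [-2.e-04 -0.e+00 -1.e+00] dworld [ 1.000e-04 -0.000e+00  1.223e-01] dtool [-1.223e-01  1.000e-04 -0.000e+00]
```

```bash
python3 -m creep '[{"gripper":45,"dp":[-0.01,0,0],"rotation":[0,0,0]},{"gripper":45,"dp":[-0.02,0,0],"rotation":[0,0,0]},{"gripper":45,"dp":[-0.03,0,0],"rotation":[0,0,0]},{"gripper":45,"dp":[-0.03,0,0],"rotation":[0,0,0]},{"gripper":45,"dp":[-0.03,0,0],"rotation":[0,0,0]},{"gripper":45,"dp":[-0.03,0,0],"rotation":[0,0,0]},{"gripper":45,"dp":[-0.01,0,0],"rotation":[0,0,0]},{"gripper":45,"dp":[0,0,0],"rotation":[0,0,0]}]'
python3 - <<'E'
from h import *
for n in("top","side"): cv2.imwrite(f"pics/{n}8.png",imaging.read_camera(n)[:,:,::-1])
E
```

```text
time_s: 12.85
position: [0.5123, -0.1093, 0.22]
tcp_rot: [1.843, 1.567, 0.002]
contact_force: [0.2, 0.6, -0.6]
width: 0.449
```

View pics/side8.png

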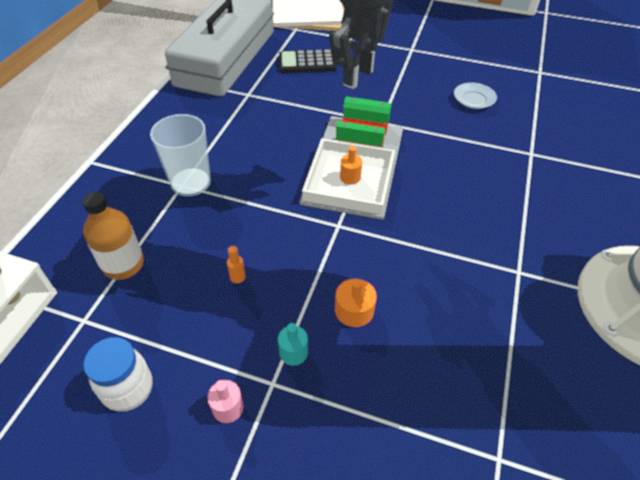

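The side view shows the 40 mm stopper upright in the tray at (351,166), with the 24 mm at (235,265) and the 58 mm at (355,302) where they were. A quick numeric check, then I hand in.

```bash
python3 - <<'E'
from h import *
for f in("side0","side8"):
    print(f,[c.round(1).tolist()+[int(s[4])] for s,c,m in masks('side',cv2.imread(f"pics/{f}.png")[:,:,::-1],(5,150,120),(18,255,255))])
print("expected knob top / base px in tray",proj('side',[[.5115,-.1093,.084],[.5115,-.1093,.012]]).round(1).tolist())
m=[m for s,c,m in masks('side',cv2.imread("pics/side8.png")[:,:,::-1],(5,150,120),(18,255,255)) if np.hypot(c[0]-351,c[1]-168)<15]
for q in m: ys,xs=np.nonzero(q); print("rows",ys.min(),ys.max(),"cols",xs.min(),xs.max(),"knob col",xs[ys<ys.min()+5].mean(),"base cols",xs[ys>ys.max()-4].mean())
print(status.sense()['qd'].round(4),status.sense()['contact_force'].round(2))
E
```

```text
side0 [[107.3, 229.9, 1439], [235.3, 265.5, 437], [130.2, 271.0, 123], [354.8, 302.1, 1572], [288.3, 404.7, 1108]]
side8 [[350.7, 166.7, 568], [107.4, 229.9, 1500], [235.3, 266.1, 435], [130.0, 270.8, 151], [354.8, 302.2, 1565]]
expected knob top / base px in tray [[351.8, 147.0], [349.5, 177.4]]
rows 146 183 cols 341 361 knob col 351.96666666666664 base cols 349.74468085106383
[ 0.0005  0.0156 -0.021   0.0005  0.0008 -0.001 ] [ 0.2  -0.15 -0.38]
```

```bash
python3 -c "
from bench import job
print(job.close_job())"
```

```text
the job is handed in; nothing more can be done
None
```

The 40 mm stopper has been tried in the gauge and now stands upright in the white tray. I handed the job in at about 13 s of the 56 s allowed; no verdict is reported.

- **Gauge trial:** I lowered it between the green jaws without contact on the way down. It stopped on the red jaws with a 9.4 N reaction, underside at about 28 mm, and stayed there for more than 0.2 s.
- **Tray:** I set it down near the tray centre, feeling 5.9 N at the height expected for the floor, then released it and raised the gripper clear.
- **Last checks:** The stopper's knob and base in the final side picture are within 1 px of where an upright stopper on the tray floor should appear. The 24 mm and 58 mm stoppers are within 1 px of their starting positions, and the pink and turquoise look-alikes look unmoved. The robot was touching nothing.
- **Disagreements:** The gripper read about 12 mm on the 14 mm knob, but it held steady throughout. One position reading during the first descent was about 5 mm off while the arm was still settling; later readings agreed with the targets to about 2 mm or better.

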